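# Complete the gel-card rack and hold the control card up for reading

## Robot

A 6-joint arm with a two-finger parallel gripper is mounted at the origin on a cart in front of the work surface, level with it; the furniture and walls round the work are solid. World frame = base frame: x ahead of the robot, y to its left, z up, the work surface at z = 0. Lengths are in mm, angles in rad, forces in N, time in s.
With the tool pointing down it reaches from about 350 to 875 mm from the base axis. Payload 4.2 kg.
Tool frame: the origin (TCP) lies midway between the tips of the shut fingers; the grasp point (between the pads) lies 19 mm behind it; z points along the fingers, y is the line along which they close (so a half turn about z gives the same grasp; the last joint's range is limited). The gripper opens to 85 mm and grips with 20 to 120 N. Pads are 22 mm wide; open, the fingers measure 114 mm over their backs; the gripper's body (76 mm by 85 mm) begins 54 mm behind the grasp point. The pads swing forward as they close: fully open they stand 13 mm farther back than shut.
Start: joints at [1.446, 0.385, 0.008, 0, -1.194, -0.259], TCP at [233.996, 579.521, 231.312] pointing down, gripper open.
Joint ranges: [-3.14, 3.14], [-1.21, 2.06], [-1.07, 1.41], [-3.16, 2.05], [-2.99, -0.16], [-3.1, 3.1]. Speed limits (rad/s): [2.79, 2.79, 3.14, 3.14, 3.14, 3.14].

## Interface

Orientations are given as a unit quaternion [x, y, z, w].
In Python, from bench import * gives the robot as it stands.
- The arm moves only by the tool drive_tool, never from a script. Its argument "plan" is a list that holds one entry, the list of rows, each a list of 5 numbers: the closure, from -1 (fully open) to 1 (shut), then the shift along the world's x, y, z in mm, then the turn about the world's z in degrees. A call has 1 to 20 rows; each row shifts and turns the commanded pose from where the row before left it; what a row does not reach is not made up. A row lasts 1/12 s, in which the tool goes at most 41.7 mm and 7.16 degrees, less where a joint would pass 70% of its speed; a pose out of reach is approached as far as the arm can. A call is refused whole if a number of a shift passes 41.7 or a number of a turn 7.16, either way. A call with a gripper value outside its range is refused whole. The fingers move at their own pace and stop on an object; the grip force is fixed at half the most. Time passes only in rows, so rows that do not move let the fingers close. It gives the time, the measured TCP pose, the force, the opening and the grip force at its end, in the units of the state.
- read_state(): the state, without advancing time (a new reading comes with each control period).
- get_image(name): name is "scene" or "side" or "wrist"; returns (picture, depth): 480x640x3 uint8, red, green, blue; 480x640 float32, mm along the optical axis (not along the pixel's ray), 0 where there is no reading.
- camera_model(name): a dict with "fx", "fy", "cx", "cy" (pixels), "R" (3x3) and "t" (3): a world point X has camera coordinates R X + t; the wrist camera has in their place "mount" (4x4, takes a point from camera to tool coordinates, whose origin is the TCP and whose axes are the flange's). Camera axes: x right, y down, z forward; pixel columns grow to the right and rows downward; lengths in mm; the calibration is good to about 2 mm. A picture is of the moment at which its call begins: read the wrist's pose just before it. camera_model takes no time and is no camera call.
- job_done(): hands the job in; it is judged then, once.
The state is a dict: "clock": time; "joints": joint angles; "joint_vel": joint speeds; "joint_efforts": joint torques, N m; "position": TCP position; "ee_rot": TCP orientation; "contact_force": force on the tool from outside, world axes, zero at the start; "wrist_torque": the same for the moment, N m; "gripper_width": finger opening in mm; "grasp_force": force on a finger pad.
Only numpy, scipy, OpenCV 4.12 (cv2) and the standard library are available. Lean on these libraries where they do the work, as an engineer would, in place of code of your own. Each camera call takes 0.05 s, during which the arm holds its last target. There are 200 camera calls.

## Task

The spun blood-group gel cards are being set out for reading. Take the last card out of the small grey centrifuge carrier, stand it on edge fully down in the free slot of the long grey rack and let go of it; then draw the wide control card out of the rack and lean it over to about 45 degrees, halfway between upright and flat, so that a broad face takes the light. Finish while holding it still like that, its lower edge at least 15 cm above the bench, and leave the other two cards standing in the rack and the things round about where they are.

Things in the scene. Friction and masses are not known exactly. Their poses are not given: they have to be found in the camera images.
- last_card: the gel card that stands upright in the small grey carrier: a flat moulded card with six small clear tubes, 7 mm thick (x), 52 mm wide (y), 70 mm high (z), 30 g, lower edge chamfered to 4 mm thick; white band and seal strip along its top. Origin at the middle of its lower edge, z up along the card, x its thickness (the broad face with the paper field looks to -x), y its width
- wide_card: the control card, one of three cards in the long rack and the only wide one: eight small tubes, 7 mm thick (x), 68 mm wide (y), 70 mm high (z), 30 g; same make and same origin and axes as the last card. It stands in any of the three occupied slots
- card_a: one of the two other cards in the rack, six tubes, 7 x 52 x 70 mm, origin and axes as the last card; it stays in its slot
- card_b: the other of the two remaining cards in the rack, as card_a; it stays in its slot
- rack: long grey slotted rack, a fixed block 186 (x) x 88 (y) x 38 mm high with steel side strips. Origin: centre of its underside, on the bench. Four slots across it at x = -72, -24, +24, +72 mm, each 10 mm wide (along x), 72 mm long (along y), 28 mm deep; slot floors 10 mm above the bench: a seated card stands 42 mm proud and may lean a few degrees
- free_slot (a point): middle of the mouth of the rack's one empty slot (the one at x = -24 mm), at the top face of the block, 38 mm above the bench
- carrier: the centrifuge carrier, a fixed grey plastic block 78 mm (x) x 90 mm (y) x 38 mm high with a short trunnion pin on each side (118 mm over the pins). Origin at the centre of its underside on the bench. Two slots like the rack's at x = -20 mm (holds the last card) and +20 mm (empty), floor 10 mm above the bench
- pen: marker pen, 135 mm long, lying on the bench on the robot side of the rack; to be left alone
- red_tube: capped blood tube 13 x 100 mm lying on the bench in front of the centrifuge; to be left alone

How it is judged:
By the outcome, as a careful person would: the job done as asked, in the order asked, and still so for the second after the job is handed in, while the arm keeps its last pose, push and grip.
It also fails if it takes over 51 s, if anything falls off the work surface, if the arm or the gripper's body presses on something with over 40 N, if the wrist force passes 120 N, or if a joint passes its speed limit or range.

## Working session

There is one attempt and no reset: what is moved stays moved. The work goes in short steps, Python scripts to look and compute and a tool call to move; the robot and the scene stay as the last step left them, time stands still between calls to the robot, and variables do not carry over. Pictures are saved under pics/ and viewed, at most 10 in all, crops included, and the job is handed in when it is done.

Besides the shell and the picture viewer there is one more tool, called as name(argument=value, ...) on one line, values as JSON. drive_tool: Moves the arm, as the interface text tells. Its arguments: {"type":"object","properties":{"plan":{"type":"array"}},"required":["plan"]}

```bash
mkdir -p pics; cat > h.py <<'E'
from bench import *
import numpy as np, cv2
def world(name,u,v,d,st=None):
    c=camera_model(name); u=np.asarray(u,float);v=np.asarray(v,float)
    p=np.stack([(u-c["cx"])/c["fx"]*d,(v-c["cy"])/c["fy"]*d,d*np.ones_like(u)],-1)
    if name!="wrist": return (p-np.array(c["t"]))@np.array(c["R"])
    from scipy.spatial.transform import Rotation as R
    M=np.array(c["mount"]); p=p@M[:3,:3].T+M[:3,3]
    return R.from_quat(st["ee_rot"]).apply(p)+np.array(st["position"])
def cloud(name,st=None):
    im,d=get_image(name); v,u=np.mgrid[:480,:640]
    return im,d,world(name,u,v,d[...,None][...,0],st) if False else _c(name,u,v,d,st)
def _c(name,u,v,d,st):
    c=camera_model(name)
    p=np.stack([(u-c["cx"])/c["fx"]*d,(v-c["cy"])/c["fy"]*d,d],-1).reshape(-1,3)
    if name!="wrist": w=(p-np.array(c["t"]))@np.array(c["R"])
    else:
        from scipy.spatial.transform import Rotation as R
        M=np.array(c["mount"]); w=R.from_quat(st["ee_rot"]).apply(p@M[:3,:3].T+M[:3,3])+np.array(st["position"])
    w=w.reshape(480,640,3); w[d==0]=np.nan; return w
E
sed -i '/^def world/,/^def cloud/{/^def cloud/!d}; s/return im,d,world.*/return im,_c(name,u,v,d,st)/' h.py
python3 - <<'E'
from h import *
st=read_state(); print(st)
for n in ("scene","side"):
    im,w=cloud(n); np.save(f"{n}.npy",w); cv2.imwrite(f"pics/{n}0.png",im[...,::-1]); print(n,camera_model(n)["R"],camera_model(n)["t"])
E
```

```text
{'clock': 0.0, 'joints': array([ 1.44561538e+00,  3.85534531e-01,  6.62000362e-03, -5.02629957e-04,
       -1.19398793e+00, -2.58627769e-01]), 'joint_vel': array([ 3.03520956e-04, -8.27794840e-05,  1.75443924e-04,  1.06127773e-03,
        1.62454503e-04,  6.19962902e-05]), 'joint_efforts': array([ 1.10946810e-03, -3.92283905e+01,  1.88398468e+01,  4.18609142e+00,
       -4.64784389e-03, -8.67514807e-07]), 'position': array([233.78064311, 578.9989267 , 230.23205676]), 'ee_rot': array([ 9.81624540e-01, -1.90819544e-01, -1.62854282e-04,  1.06629779e-03]), 'contact_force': array([ 0.02157315,  0.54084474, -0.4484009 ]), 'wrist_torque': array([-0.02892746,  0.01761023,  0.02066648]), 'grasp_force': 0.0, 'gripper_width': 85.87822556001232}
scene [[ 0.89282079 -0.45036473 -0.00653099]
 [-0.25975715 -0.50299876 -0.8243291 ]
 [ 0.36796368  0.73767463 -0.56607321]] [-373.51745931  209.58088809  706.43443482]
side [[-0.98395552 -0.17729382 -0.01996077]
 [-0.04404426  0.34979606 -0.93578994]
 [ 0.17289197 -0.91989653 -0.35199254]] [494.22245672  64.07716933 984.31144251]
```

View pics/scene0.png

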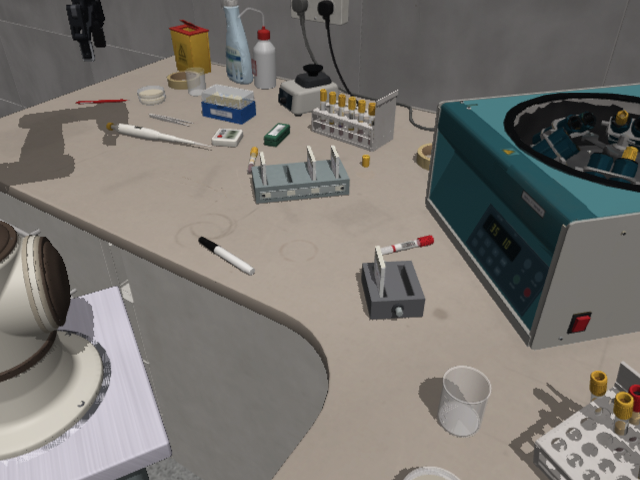

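View pics/side0.png

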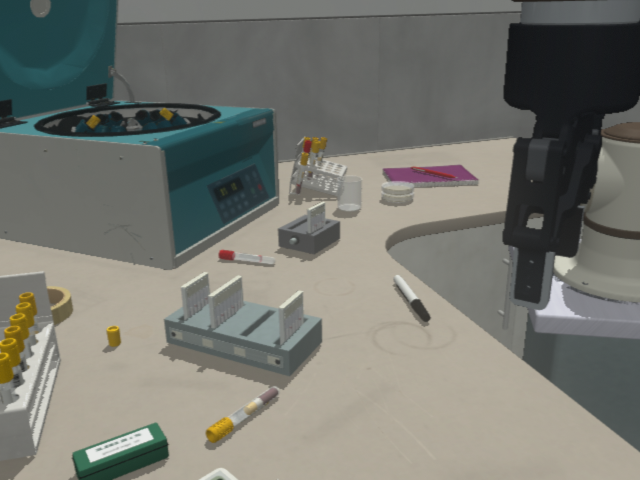

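```bash
python3 - <<'E'
from h import *
S=np.load("scene.npy"); D=np.load("side.npy")
def box(w,u0,u1,v0,v1): return w[v0:v1,u0:u1].reshape(-1,3)
def rect(p,z0,z1,nm,off=None):
    p=p[np.isfinite(p).all(1)&(p[:,2]>z0)&(p[:,2]<z1)]
    r=cv2.minAreaRect(p[:,:2].astype(np.float32)); print(nm,len(p),np.round(r[0],1),np.round(r[1],1),round(r[2],1),"z",np.round(np.percentile(p[:,2],[5,50,95]),1))
    return p
for w,n,rb,cb,cards in ((S,"scene",(245,355,145,205),(355,430,240,322),dict(L=(256,270,148,185),M=(302,320,142,185),R=(327,343,142,180),last=(370,388,240,295))),
  (D,"side",(160,325,265,375),(272,345,200,255),dict(L=(178,212,268,325),M=(206,246,270,332),R=(274,306,285,345),last=(304,328,200,235)))):
    rect(box(w,*rb),32,42,n+" racktop"); rect(box(w,*cb),32,42,n+" carrtop")
    rect(box(w,*rb),-5,5,n+" bench")
    for k,b in cards.items(): rect(box(w,*b),46,90,n+" "+k); rect(box(w,*b),70,90,n+" top "+k)
E
```

```text
scene racktop 1910 [539.1 295.1] [ 95.2 186.7] 73.5 z [33.6 38.8 40.6]
scene carrtop 1874 [517.2 -71.7] [96.1 79. ] 67.7 z [33.9 39.  40.7]
scene bench 2775 [569.7 362.3] [271.7 255.6] 63.7 z [-0.6  1.1  3.1]
scene L 116 [468.4 311.1] [57.8  6.8] 73.7 z [49.3 74.2 81.8]
scene top L 68 [468.4 311.1] [57.8  6.8] 73.7 z [72.1 80.4 82.1]
scene M 182 [560.3 284.6] [72.3  7.1] 73.0 z [49.3 71.7 82.1]
scene top M 99 [560.2 284.6] [72.3  7. ] 73.0 z [71.2 80.1 82.4]
scene R 157 [605.7 270.2] [50.6  7.3] 72.9 z [49.3 71.5 82.4]
scene top R 80 [605.8 270.1] [49.3  7.1] 72.9 z [71.9 79.6 82.5]
scene last 296 [501.2 -57.4] [53.9  7.2] 67.5 z [50.3 73.3 82. ]
scene top last 171 [501.4 -57. ] [53.1  7.2] 67.5 z [71.2 80.5 82.2]
side racktop 4047 [539.1 296. ] [ 93.  188.2] 73.1 z [33.2 37.8 39.4]
side carrtop 721 [ 569.8 -110.7] [109.6 234.1] 50.8 z [32.8 37.8 39.5]
side bench 8395 [587.5 207.9] [279.8 345.8] 9.1 z [-1.2  0.1  1.5]
side L 789 [600.7 292.6] [37.6 80.2] 23.1 z [48.6 66.1 80. ]
side top L 308 [600.5 292.7] [36.7 80.2] 23.7 z [70.7 76.5 80.4]
side M 966 [578.1 286.9] [70. 52.] 84.4 z [48.  65.9 80. ]
side top M 374 [577.6 287.1] [69.9 51.6] 85.1 z [70.8 76.8 80.6]
side R 686 [469.6 315.4] [55.   8.9] 74.2 z [48.3 67.1 80.3]
side top R 288 [469.7 315.5] [54.7  8.9] 74.0 z [71.2 77.7 80.7]
side last 347 [502.  -54.8] [56.5 10. ] 69.0 z [48.1 65.5 80.2]
side top last 132 [501.9 -54.9] [54.1 10. ] 69.0 z [70.7 76.8 80.6]
```

drive_tool(plan=[[[-1, 13.4, -31.8, 0, -4.5], [-1, 13.4, -31.8, 0, -4.5], [-1, 13.4, -31.8, 0, -4.5], [-1, 13.4, -31.8, 0, -4.5], [-1, 13.4, -31.8, 0, -4.5], [-1, 13.4, -31.8, 0, -4.5], [-1, 13.4, -31.8, 0, -4.5], [-1, 13.4, -31.8, 0, -4.5], [-1, 13.4, -31.8, 0, -4.5], [-1, 13.4, -31.8, 0, -4.5], [-1, 13.4, -31.8, 0, -4.5], [-1, 13.4, -31.8, 0, -4.5], [-1, 13.4, -31.8, 0, -4.5], [-1, 13.4, -31.8, 0, -4.5], [-1, 13.4, -31.8, 0, -4.5], [-1, 13.4, -31.8, 0, -4.5], [-1, 13.4, -31.8, 0, -4.5], [-1, 13.4, -31.8, 0, -4.5], [-1, 13.4, -31.8, 0, -4.5], [-1, 13.4, -31.8, 0, -4.5]]])

```text
clock: 1.77
position: [502.1, -58.2, 231.0]
ee_rot: [-0.558, 0.83, 0.0, -0.0]
contact_force: [0.0, 1.2, -0.6]
gripper_width: 85.3
grasp_force: 0.0
```

drive_tool(plan=[[[-1, 0, 0, 0, 0], [-1, 0, 0, 0, 0], [-1, 0, 0, 0, 0]]])

```text
clock: 2.02
position: [501.5, -56.6, 230.8]
ee_rot: [-0.559, 0.829, 0.0, -0.0]
contact_force: [0.3, 1.1, -0.4]
gripper_width: 85.7
grasp_force: 0.0
```

```bash
python3 - <<'E'
from h import *
st=read_state(); im,w=cloud("wrist",st); np.save("w1.npy",w); cv2.imwrite("pics/w1.png",im[...,::-1]); print(st["position"],st["ee_rot"],st["joints"],st["clock"])
S=np.load("scene.npy"); p=S[100:340,430:640].reshape(-1,3); p=p[(p[:,2]>60)&(p[:,2]<320)]; print("centrifuge min x,y",np.nanpercentile(p,1,axis=0),np.nanmax(p,axis=0))
for z0,z1 in ((30,43),(48,95),(72,95)):
    m=(w[...,2]>z0)&(w[...,2]<z1)&(np.hypot(w[...,0]-505,w[...,1]+60)<62)
    v,u=np.where(m); r=cv2.minAreaRect(w[m][:,:2].astype(np.float32)); print(z0,m.sum(),u.min() if len(u) else 0,u.max(),v.min(),v.max(),r,np.median(w[m][:,2]))
E
```

```text
[501.53491122 -56.59488201 230.78906517] [-5.59098410e-01  8.29101063e-01  3.85485702e-04 -4.95453673e-04] [ 2.09574181e-01  1.80608805e-01 -2.80742494e-01 -3.83857359e-04
 -1.11065254e+00 -5.93603631e-01] 2.0167
centrifuge min x,y [ 618.52435678 -286.00465652   62.49929687] [1019.87937054  112.19176557  235.1265187 ]
30 5842 263 345 145 252 ((517.0477905273438, -70.35699462890625), (107.25491333007812, 78.19194030761719), 67.42921447753906) 38.41372263537585
48 492 321 328 185 247 ((500.98779296875, -56.25050354003906), (51.46198654174805, 6.187442302703857), 68.0) 80.36174085810053
72 473 321 328 188 247 ((500.965087890625, -56.2373046875), (51.46213150024414, 6.151843547821045), 67.90206909179688) 80.40678762881632
```

View pics/w1.png

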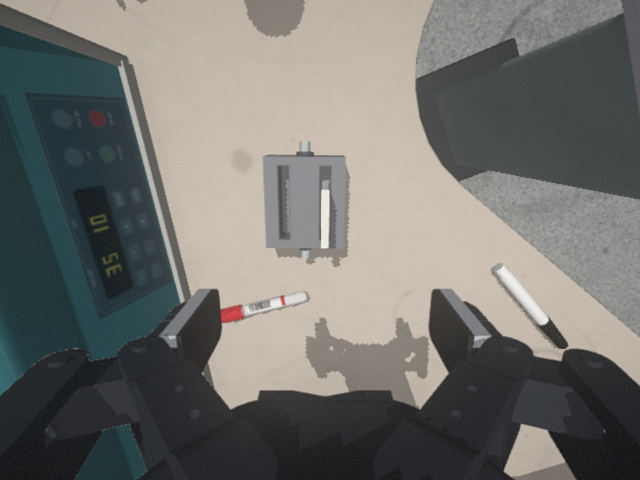

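drive_tool(plan=[[[-1, -0.5, 0, -24, 0], [-1, 0, 0, -24, 0], [-1, 0, 0, -24, 0], [-1, 0, 0, -24, 0], [-1, 0, 0, -24, 0], [-1, 0, 0, -24, 0], [-1, 0, 0, -20, 0], [-1, 0, 0, -12, 0], [-1, 0, 0, -6, 0], [0, 0, 0, 0, 0], [0.4, 0, 0, 0, 0], [0.4, 0, 0, 0, 0], [0.4, 0, 0, 0, 0], [0.4, 0, 0, 0, 0]]])

```text
clock: 3.23
position: [502.0, -56.3, 50.2]
ee_rot: [-0.559, 0.829, -0.0, 0.001]
contact_force: [0.7, -0.6, 0.7]
gripper_width: 26.3
grasp_force: 0.0
```

drive_tool(plan=[[[0.6, 0, 0, 0, 0], [0.8, 0, 0, 0, 0], [1, 0, 0, 0, 0], [1, 0, 0, 0, 0], [1, 0, 0, 0, 0], [1, 0, 0, 0, 0]]])

```text
clock: 3.73
position: [501.9, -56.5, 49.8]
ee_rot: [-0.559, 0.829, -0.0, 0.0]
contact_force: [-1.3, -0.1, 4.6]
gripper_width: 6.0
grasp_force: 59.9
```

drive_tool(plan=[[[1, 0, 0, 10, 0], [1, 0, 0, 20, 0], [1, 0, 0, 25, 0], [1, 0, 0, 25, 0], [1, 0, 0, 25, 0], [1, 0, 0, 25, 0], [1, 0, 10, 10, 0], [1, 0, 28, 0, 0.5], [1, 1.4, 32, 0, 0.5], [1, 1.4, 32, 0, 0.5], [1, 1.4, 32, 0, 0.5], [1, 1.4, 32, 0, 0.5], [1, 1.4, 32, 0, 0.5], [1, 1.4, 32, 0, 0.5], [1, 1.4, 32, 0, 0.5], [1, 1.4, 32, 0, 0.5], [1, 1.4, 32, 0, 0.5], [1, 1.4, 28, 0, 0.2], [1, 0, 4, 0, 0], [1, 0, 0, 0, 0]]])

```text
clock: 5.4
position: [514.4, 303.3, 187.4]
ee_rot: [-0.597, 0.802, 0.0, -0.001]
contact_force: [-0.0, 0.0, -1.4]
gripper_width: 5.8
grasp_force: 59.4
```

drive_tool(plan=[[[1, 0, 0, 0, 0], [1, 0, 0, 0, 0], [1, 0, 0, 0, 0]]])

```text
clock: 5.65
position: [515.3, 300.4, 189.1]
ee_rot: [-0.596, 0.803, 0.0, -0.0]
contact_force: [-0.4, -0.7, -0.7]
gripper_width: 6.0
grasp_force: 59.4
```

```bash
python3 - <<'E'
from h import *
st=read_state(); im,w=cloud("wrist",st); np.save("w2.npy",w); cv2.imwrite("pics/w2.png",im[...,::-1]); print(st["position"],2*np.degrees(np.arctan2(st["ee_rot"][1],st["ee_rot"][0]))-360,st["clock"],st["contact_force"],st["gripper_width"])
near=np.hypot(w[...,0]-539,w[...,1]-295)<110
def r(m,n):
    if m.sum()>20: q=cv2.minAreaRect(w[m][:,:2].astype(np.float32)); print(n,m.sum(),[np.round(x,1) for x in q],np.round(np.median(w[m][:,2]),1))
r(near&(w[...,2]>33)&(w[...,2]<42),"rack")
m=(near&(w[...,2]>66)&(w[...,2]<90)).astype(np.uint8); n,l,s,c=cv2.connectedComponentsWithStats(m)
for i in range(1,n):
    if s[i][4]>60: print(s[i]); r(l==i,"card")
E
```

```text
[515.29851446 300.35902468 189.14243795] -106.86572895753284 5.65 [-0.43220997 -0.71689926 -0.65598594] 6.026503807117396
rack 15454 [array([538.8, 296.5]), array([ 88.6, 186.7]), np.float64(73.5)] 38.4
[ 254  185   16   90 1082]
card 1082 [array([560.7, 287.6]), array([67.5,  7.2]), np.float64(73.1)] 80.2
[381 194  15  70 821]
card 821 [array([468.7, 314.3]), array([51.6,  7.2]), np.float64(73.1)] 80.1
[ 189  197   21   70 1050]
card 1050 [array([607. , 275.1]), array([51.6,  8.1]), np.float64(72.6)] 79.7
```

View pics/w2.png

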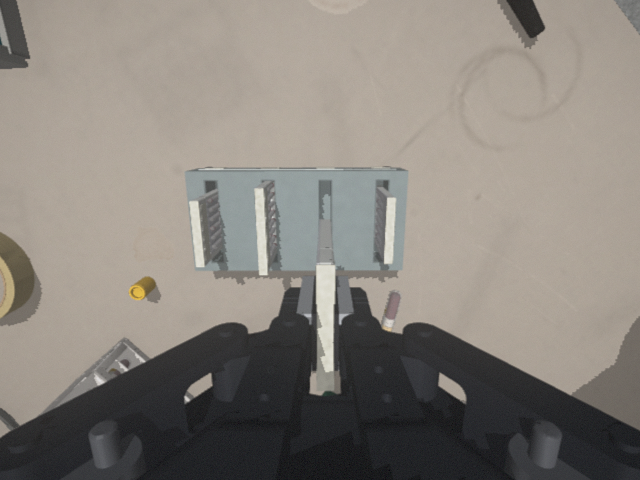

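drive_tool(plan=[[[1, 0.5, 2.5, -10, 0], [1, 0, 0, -20, 0], [1, 0, 0, -20, 0], [1, 0, 0, -20, 0], [1, 0, 0, -15, 0], [1, 0, 0, -10, 0], [1, 0, 0, -5, 0], [1, 0, 0, 0, 0], [1, 0, 0, 0, 0], [1, 0, 0, 0, 0]]])

```text
clock: 6.53
position: [516.7, 304.5, 90.4]
ee_rot: [-0.596, 0.803, 0.0, 0.001]
contact_force: [-0.3, -0.3, -0.0]
gripper_width: 6.0
grasp_force: 59.4
```

```bash
python3 - <<'E'
from h import *
st=read_state(); print(st["position"],st["clock"])
im,w=cloud("side"); cv2.imwrite("pics/s2.png",cv2.resize(im[230:390,130:370,::-1],None,fx=3,fy=3))
im,w=cloud("wrist",st); 
R=np.array([[.958,-.2865],[.2865,.958]])
q=(w[...,:2]-[538.8,296.5])@R.T
m=(w[...,2]<30)&(w[...,2]>3)&(abs(q[...,1])<33)&(abs(q[...,0]+24)<9)
print("slot floor x range",m.sum(),np.percentile(q[m][:,0],[2,50,98]) if m.sum() else 0)
print("tcp in rack frame",R@(st["position"][:2]-[538.8,296.5]))
E
```

```text
[516.66274869 304.5034666   90.40735382] 6.5333
slot floor x range 546 [-29.36694395 -24.92736823 -19.35358193]
tcp in rack frame [-23.50047993   1.3249985 ]
```

View pics/s2.png

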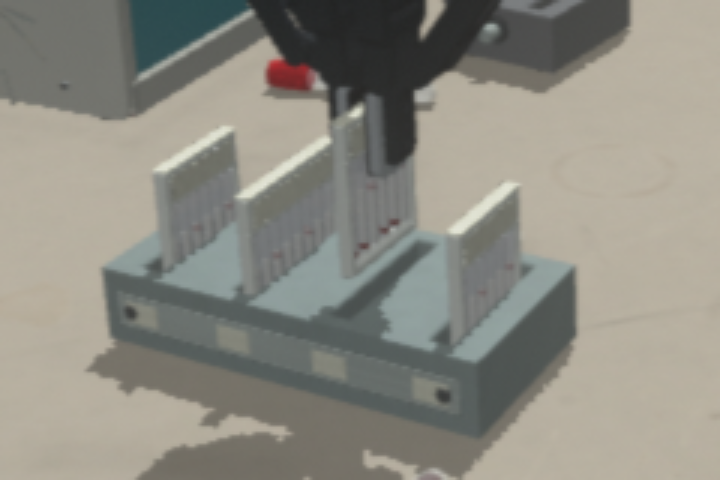

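drive_tool(plan=[[[1, -0.6, 0.2, -5, 0], [1, 0, 0, -5, 0], [1, 0, 0, -5, 0], [1, 0, 0, -5, 0], [1, 0, 0, -4, 0], [1, 0, 0, 0, 0]]])

```text
clock: 7.13
position: [514.8, 303.7, 63.9]
ee_rot: [-0.596, 0.803, -0.0, -0.001]
contact_force: [0.2, -0.5, -0.4]
gripper_width: 5.8
grasp_force: 59.4
```

drive_tool(plan=[[[1, 0, 0, -4, 0], [1, 0, 0, -4, 0], [1, 0, 0, -4, 0], [1, 0, 0, -3, 0], [1, 0, 0, 0, 0]]])

```text
clock: 7.55
position: [515.4, 304.2, 50.0]
ee_rot: [-0.596, 0.803, -0.0, -0.0]
contact_force: [-0.0, 0.7, -0.8]
gripper_width: 5.7
grasp_force: 59.4
```

drive_tool(plan=[[[1, 0, 0, -1, 0], [1, 0, 0, 0, 0], [0.8, 0, 0, 0, 0], [0.6, 0, 0, 0, 0], [0.5, 0, 0, 0, 0], [0.5, 0, 0, 0, 0], [0.5, 0, 0, 5, 0], [0.5, 0, 0, 20, 0], [0.5, 0, 0, 30, 0], [0.5, 0, 0, 35, 0], [0.5, 0, 0, 40, 0], [0.5, 0, 0, 20, 0], [0.5, 0, 0, 0, 0], [0.5, 0, 0, 0, 0]]])

```text
clock: 8.72
position: [515.7, 304.7, 201.2]
ee_rot: [-0.596, 0.803, 0.0, 0.002]
contact_force: [-1.2, -0.3, -0.6]
gripper_width: 21.1
grasp_force: 0.0
```

```bash
python3 - <<'E'
from h import *
st=read_state(); im,w=cloud("wrist",st); print(st["position"],st["clock"],st["joints"])
near=np.hypot(w[...,0]-539,w[...,1]-295)<110
m=(near&(w[...,2]>66)&(w[...,2]<95)).astype(np.uint8); n,l,s,c=cv2.connectedComponentsWithStats(m)
for i in range(1,n):
    if s[i][4]>60: q=w[l==i]; print(s[i],[np.round(x,1) for x in cv2.minAreaRect(q[:,:2].astype(np.float32))],np.round(np.percentile(q[:,2],[50,98]),1))
im,_=cloud("side"); cv2.imwrite("pics/s3.png",cv2.resize(im[230:390,130:370,::-1],None,fx=3,fy=3))
E
```

```text
[515.68097556 304.66632543 201.18380997] 8.7167 [ 8.03540131e-01  3.61194646e-01 -1.06391587e-01 -3.45226153e-04
 -1.09937718e+00 -1.09659159e+00]
[256 177  16  87 995] [array([560.8, 287.8]), array([67.9,  7.4]), np.float64(73.1)] [80.2 81.8]
[378 186  14  67 737] [array([468.7, 314.6]), array([52.3,  7. ]), np.float64(73.6)] [80.1 81.7]
[193 189  21  67 960] [array([606.9, 275. ]), array([51.6,  8. ]), np.float64(73.4)] [79.8 81.7]
[321 191   9  67 592] [array([515. , 304.5]), array([51.5,  6.4]), np.float64(73.4)] [80.4 81.9]
```

View pics/s3.png

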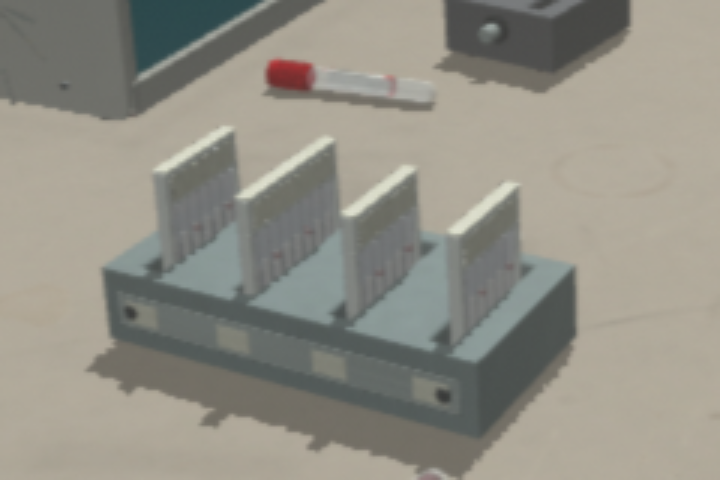

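drive_tool(plan=[[[-1, 3.5, -1.3, 0, 7], [-1, 3.5, -1.3, 0, 7], [-1, 3.5, -1.3, 0, 7], [-1, 3.5, -1.3, 0, 7], [-1, 3.5, -1.3, 0, 7], [-1, 3.5, -1.3, 0, 7], [-1, 3.5, -1.3, 0, 7], [-1, 3.5, -1.3, 0, 7], [-1, 3.5, -1.3, 0, 7], [-1, 3.5, -1.3, 0, 7], [-1, 3.5, -1.3, 0, 7], [-1, 3.5, -1.3, 0, 7], [-1, 3.5, -1.3, 0, 6], [-1, 0, 0, 0, 0], [-1, 0, 0, 0, 0], [-1, 0, 0, 0, 0], [-1, 0, 0, 0, 0]]])

```text
clock: 10.23
position: [560.5, 287.3, 198.7]
ee_rot: [0.989, -0.147, -0.0, 0.0]
contact_force: [0.6, 1.0, -0.9]
gripper_width: 85.3
grasp_force: 0.0
```

```bash
python3 - <<'E'
from h import *
st=read_state(); im,w=cloud("wrist",st); print(st["position"],2*np.degrees(np.arctan2(st["ee_rot"][1],st["ee_rot"][0])),st["clock"],st["joints"])
near=np.hypot(w[...,0]-539,w[...,1]-295)<110
m=(near&(w[...,2]>66)&(w[...,2]<95)).astype(np.uint8); n,l,s,c=cv2.connectedComponentsWithStats(m)
for i in range(1,n):
    if s[i][4]>60: q=w[l==i]; print(s[i],[np.round(x,1) for x in cv2.minAreaRect(q[:,:2].astype(np.float32))],np.round(np.percentile(q[:,2],[50,98]),1))
cv2.imwrite("pics/w4.png",im[...,::-1])
E
```

```text
[560.53860406 287.26811626 198.70074465] -16.869667774944027 10.2333 [ 7.30050444e-01  4.16494775e-01 -2.64719816e-02 -1.03811205e-04
 -1.12902395e+00  5.46359076e-01]
[287 159  71  10 697] [array([607.6, 275.8]), array([51.8,  6.1]), np.float64(73.3)] [80.3 81.9]
[ 281  219   87   13 1041] [array([561.2, 288.4]), array([67.3,  7. ]), np.float64(73.5)] [80.  81.7]
[289 275  64  15 879] [array([515.5, 305.2]), array([51.5,  7.2]), np.float64(73.3)] [79.5 81.5]
[295 325  62  17 960] [array([469., 315.]), array([51.9,  8.3]), np.float64(73.2)] [79.  81.5]
```

drive_tool(plan=[[[-1, 0.5, 0.8, -15, 0], [-1, 0, 0, -25, 0], [-1, 0, 0, -25, 0], [-1, 0, 0, -25, 0], [-1, 0, 0, -25, 0], [-1, 0, 0, -20, 0], [-1, 0, 0, -15, 0], [-1, 0, 0, -8, 0], [-1, 0, 0, 0, 0], [-1, 0, 0, 0, 0], [-0.8, 0, 0, 0, 0], [-0.7, 0, 0, 0, 0], [-0.6, 0, 0, 0, 0], [-0.5, 0, 0, 0, 0], [1, 0, 0, 0, 0], [1, 0, 0, 0, 0], [1, 0, 0, 0, 0]]])

```text
clock: 11.7
position: [562.4, 288.7, 43.0]
ee_rot: [0.989, -0.146, 0.001, -0.001]
contact_force: [-0.3, -0.8, 6.3]
gripper_width: 67.1
grasp_force: 67.0
```

```bash
python3 - <<'E'
from h import *
st=read_state(); im,w=cloud("side"); print(st["position"],st["gripper_width"],st["grasp_force"])
cv2.imwrite("pics/s5.png",cv2.resize(im[230:390,130:370,::-1],None,fx=3,fy=3))
E
```

```text
[562.35416557 288.6951331   43.02874212] 67.14699973851806 67.03760504722595
```

View pics/s5.png

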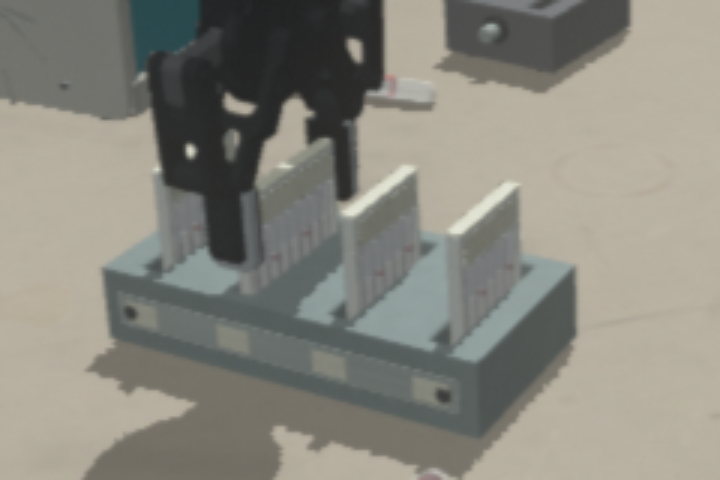

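drive_tool(plan=[[[1, 0, 0, 5, 0], [1, 0, 0, 10, 0], [1, 0, 0, 15, 0], [1, 0, 0, 20, 0], [1, 0, 0, 25, 0], [1, 0, 0, 25, 0], [1, 0, 0, 25, 0], [1, 0, 0, 15, 0], [1, -3, -10, 5, 0], [1, -8, -28, 0, -0.5], [1, -8, -28, 0, -0.5], [1, -8, -28, 0, -0.5], [1, -8, -28, 0, -0.5], [1, -8, -28, 0, -0.5], [1, -8, -28, 0, -0.5], [1, -8, -28, 0, -0.5], [1, -8, -28, 0, -0.5], [1, -8, -28, 0, -0.5], [1, -8, -28, 0, -0.5], [1, -8, -28, 0, -0.5]]])

```text
clock: 13.42
position: [468.3, -31.7, 185.7]
ee_rot: [0.981, -0.194, -0.001, 0.0]
contact_force: [0.0, -0.9, -0.5]
gripper_width: 66.3
grasp_force: 67.4
```

drive_tool(plan=[[[1, -6, -16, 0, 0], [1, -1, -5, 0, 0], [1, 0, 0, 0, 0], [1, 0, 0, 0, 0], [1, 0, 0, 0, 0]]])

```text
clock: 13.83
position: [463.5, -50.3, 186.2]
ee_rot: [0.981, -0.193, -0.0, -0.0]
contact_force: [-0.2, 0.6, 0.5]
gripper_width: 66.6
grasp_force: 67.4
```

```bash
python3 - <<'E'
from h import *
st=read_state(); print(st["position"],2*np.degrees(np.arctan2(st["ee_rot"][1],st["ee_rot"][0])),st["gripper_width"],st["grasp_force"])
im,w=cloud("wrist",st); d=w-st["position"]
c,s=np.cos(np.radians(-22.3)),np.sin(np.radians(-22.3))
x=d[...,0]*c+d[...,1]*s; y=-d[...,0]*s+d[...,1]*c
m=(abs(y)<30)&(abs(x)<60)&(w[...,2]>60)&(d[...,2]>-60)&(d[...,2]<50)
print(m.sum()); q=np.stack([x[m],y[m],d[...,2][m]],1)
for z in range(-60,50,10):
    k=abs(q[:,2]-z-5)<5
    if k.sum()>10: print(z+5,k.sum(),np.percentile(q[k],[5,50,95],axis=0).round(1)[:,0])
near=np.hypot(w[...,0]-517,w[...,1]+70)<75
k=near&(w[...,2]>34)&(w[...,2]<42); r=cv2.minAreaRect(w[k][:,:2].astype(np.float32)); print(k.sum(),r)
k&=abs(-(w[...,0]-517)*s+(w[...,1]+70.4)*c)<40
print("carrier x rng",np.percentile(((w[...,0]-517)*c+(w[...,1]+70.4)*s)[k],[0.5,99.5]))
a=im; cv2.imwrite("pics/w6.png",im[...,::-1])
E
```

```text
[463.52196631 -50.33326869 186.15243362] -22.252338474911877 66.56218989027523 67.40458130836487
13192
-35 177 [1.7 2.1 2.5]
-25 817 [1.8 2.2 2.6]
-15 973 [1.8 2.2 2.6]
-5 1163 [1.7 2.1 2.5]
5 1401 [1.7 2.1 2.5]
15 1692 [1.6 2.1 2.5]
25 2106 [1.6 2.1 2.5]
35 4863 [-4.   0.9  2.5]
8862 ((517.7664794921875, -68.06900024414062), (91.34759521484375, 78.28337097167969), 67.46029663085938)
carrier x rng [-38.90063916  38.24959326]
```

View pics/w6.png

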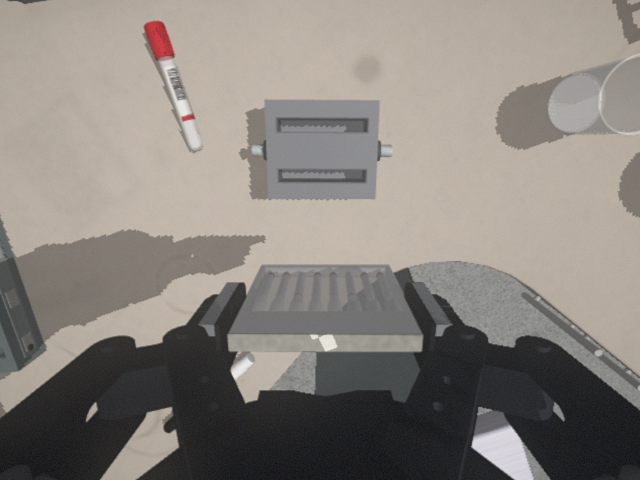

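drive_tool(plan=[[[1, 0, 0, -10, 0], [1, 0, 0, -20, 0], [1, 0, 0, -25, 0], [1, 0, 0, -25, 0], [1, 0, 0, -25, 0], [1, 0, 0, -20, 0], [1, 0, 0, -12, 0], [1, 0, 0, -5, 0], [1, 0, 0, 0, 0], [1, 0, 0, 0, 0]]])

```text
clock: 14.72
position: [464.0, -50.3, 44.6]
ee_rot: [0.981, -0.193, 0.0, -0.0]
contact_force: [0.1, 0.1, -0.1]
gripper_width: 66.5
grasp_force: 67.4
```

drive_tool(plan=[[[1, 5.5, -2.3, 0, 0], [1, 5.5, -2.3, 0, 0], [1, 2.8, -1.1, 0, 0], [1, 2.8, -1.1, 0, 0], [1, 2.8, -1.1, 0, 0], [1, 2.8, -1.1, 0, 0], [1, 0, 0, 0, 0]]])

```text
clock: 15.3
position: [477.6, -58.8, 43.1]
ee_rot: [0.981, -0.195, -0.009, 0.001]
contact_force: [-16.4, 16.5, 11.6]
gripper_width: 67.2
grasp_force: 68.5
```

drive_tool(plan=[[[1, 0, 0, 0, 0], [1, 0, 0, 0, 0]]])

```text
clock: 15.47
position: [477.6, -58.8, 43.1]
ee_rot: [0.981, -0.195, -0.008, 0.001]
contact_force: [-15.5, 15.9, 9.2]
gripper_width: 67.0
grasp_force: 68.4
```

```bash
cat > ang.py <<'E'
from h import *
st=read_state(); print(st["position"],st["contact_force"],st["wrist_torque"],st["clock"],st["gripper_width"])
im,w=cloud("wrist",st); d=w-st["position"]
yaw=2*np.arctan2(st["ee_rot"][1],st["ee_rot"][0]); c,s=np.cos(yaw),np.sin(yaw)
x=d[...,0]*c+d[...,1]*s; y=-d[...,0]*s+d[...,1]*c
v,u=np.mgrid[:480,:640]
m=(abs(y)<26)&(x>-75)&(x<40)&(d[...,2]>-40)&(d[...,2]<60)&(v>180)&(v<345)
q=np.stack([x[m],d[...,2][m]],1)
for z in range(-40,60,8):
    k=abs(q[:,1]-z-4)<4
    if k.sum()>10: print(z+4,k.sum(),np.percentile(q[k],[10,50,90],axis=0).round(1)[:,0])
cv2.imwrite("pics/last.png",im[...,::-1])
E
python3 ang.py
```

```text
[477.61186989 -58.77162246  43.09946623] [-15.53885632  15.86669065   9.1724124 ] [ 4.82965659  4.6513392  -0.14132144] 15.4667 66.999743895067
-36 373 [15.4 16.4 17.4]
-28 523 [15.3 15.5 16. ]
-20 547 [15.3 15.5 15.8]
-12 639 [15.2 15.5 15.7]
-4 7945 [ 2.7 15.5 37.2]
4 909 [1.3 1.6 1.9]
12 1072 [1.5 1.9 2.2]
20 1258 [1.8 2.1 2.5]
28 1498 [2.  2.4 2.8]
36 2734 [-0.5  2.2  3. ]
```

drive_tool(plan=[[[1, -5, 2, 0, 0], [1, -3, 1, 6, 0], [1, 0, 0, 8, 0], [1, 0, 0, 4, 0], [1, 2.8, -1.1, 0, 0], [1, 2.8, -1.1, 0, 0], [1, 2.8, -1.1, 0, 0], [1, 2.8, -1.1, 0, 0], [1, 2.8, -1.1, 0, 0], [1, 0, 0, 0, 0]]])

```text
clock: 16.35
position: [486.3, -62.2, 61.5]
ee_rot: [0.981, -0.195, -0.006, 0.001]
contact_force: [-10.6, 8.5, 5.8]
gripper_width: 66.4
grasp_force: 69.4
```

```bash
python3 ang.py
```

```text
[486.25564043 -62.24325043  61.45349482] [-10.62966564   8.52163707   5.75060621] [ 2.70024775  3.69531738 -0.01985381] 16.35 66.41853536739298
-36 485 [5.9 6.2 6.5]
-28 975 [ 2.5  6.3 32. ]
-20 7633 [-5.6 21.3 36.3]
-12 492 [-6.6 -6.  -5.4]
-4 580 [-5.2 -4.6 -4. ]
4 683 [-3.8 -3.2 -2.7]
12 796 [-2.4 -1.8 -1.3]
20 940 [-1.  -0.4  0.1]
28 1131 [0.3 0.9 1.5]
36 2431 [-0.5  1.5  2.5]
```

drive_tool(plan=[[[1, 2.8, -1.1, 0, 0], [1, 2.8, -1.1, 0, 0], [1, 2.8, -1.1, 0, 0], [1, 2.8, -1.1, 0, 0], [1, 1.4, -0.5, -1.5, 0], [1, 1, -0.4, -3, 0], [1, 0, 0, -3, 0], [1, 0, 0, -3, 0], [1, 0, 0, 0, 0]]])

```text
clock: 17.15
position: [503.0, -68.4, 52.5]
ee_rot: [0.981, -0.194, -0.003, 0.001]
contact_force: [-7.2, 2.3, 7.8]
gripper_width: 66.7
grasp_force: 68.3
```

```bash
python3 ang.py
```

```text
[502.9561023  -68.36971156  52.51408311] [-7.24915646  2.34488461  7.81836152] [ 0.57058955  2.45101444 -0.05394225] 17.15 66.65724085096866
-36 796 [-11.8 -11.3  28.5]
-28 971 [-11.9 -11.4  28.5]
-20 1152 [-11.9 -11.4  28.5]
-12 9766 [-20.7   8.5  26.1]
-4 23 [-18.4 -18.2 -18. ]
4 89 [-17.8 -17.3 -16.7]
12 123 [-12.5 -11.9 -11.3]
20 132 [-7.7 -7.1 -6.6]
28 139 [-3.5 -2.8 -2.2]
36 1823 [-0.6  0.8  2.2]
```

drive_tool(plan=[[[1, 0, 0, -3, 0], [1, 0, 0, -3, 0], [1, 0, 0, -2, 0], [1, 2, -0.8, 0, 0], [1, 2, -0.8, 0, 0], [1, 2, -0.8, 0, 0], [1, 0, 0, 0, 0], [1, 0, 0, 0, 0]]])

```text
clock: 17.87
position: [507.9, -69.9, 43.5]
ee_rot: [0.981, -0.194, -0.004, 0.0]
contact_force: [-8.6, 5.6, 3.2]
gripper_width: 66.4
grasp_force: 65.8
```

```bash
python3 ang.py
```

```text
[507.87915049 -69.86141703  43.47905831] [-8.6487148   5.64147791  3.21372199] [ 1.99082953  2.42081538 -0.05815482] 17.8667 66.39749482355658
-36 699 [23.4 25.  26.6]
-28 655 [-16.9  23.2  23.5]
-20 1185 [-17.  -16.4  23.4]
-12 1405 [-17.  -16.4  23.4]
-4 10564 [-17.7  10.1  36.2]
36 1826 [-0.4  0.9  2.2]
```

drive_tool(plan=[[[1, 0, 0, 5, 0], [1, 0, 0, 10, 0], [1, 0, 0, 20, 0], [1, 0, 0, 25, 0], [1, 0, 0, 30, 0], [1, 0, 0, 30, 0], [1, 0, 0, 25, 0], [1, 0, 0, 20, 0], [1, 0, 0, 10, 0], [1, 0, 0, 5, 0], [1, 0, 0, 0, 0], [1, 0, 0, 0, 0], [1, 0, 0, 0, 0], [1, 0, 0, 0, 0]]])

```text
clock: 19.08
position: [510.6, -70.2, 222.4]
ee_rot: [0.981, -0.193, -0.001, 0.0]
contact_force: [-0.1, 0.4, -0.2]
gripper_width: 67.1
grasp_force: 67.6
```

```bash
cat > fin.py <<'E'
from h import *
st=read_state(); print(st["position"],st["contact_force"],st["clock"],st["gripper_width"])
yaw=2*np.arctan2(st["ee_rot"][1],st["ee_rot"][0]); c,s=np.cos(yaw),np.sin(yaw)
for n in ("scene","side"):
    im,w=cloud(n); d=w-st["position"]
    x=d[...,0]*c+d[...,1]*s; y=-d[...,0]*s+d[...,1]*c; z=d[...,2]
    m=(abs(y)<25)&(x>-60)&(x<25)&(z>-30)&(z<45)&(im.min(2)>60)
    if m.sum()>30:
        q=np.stack([x[m],z[m]],1); l=cv2.fitLine(q.astype(np.float32),cv2.DIST_HUBER,0,.01,.01).ravel()
        print(n,m.sum(),l,"lean from vertical",np.degrees(np.arctan2(abs(l[0]),abs(l[1]))),"z",w[...,2][m].min(),w[...,2][m].max())
    v,u=np.where(m); u0,v0=(int(np.median(u)),int(np.median(v))) if len(u) else (320,240)
    cv2.imwrite(f"pics/f_{n}.png",cv2.resize(im[max(0,v0-90):v0+90,max(0,u0-120):u0+120,::-1],None,fx=3,fy=3))
E
python3 fin.py
```

```text
[510.62834112 -70.16411724 222.37431766] [-0.11555581  0.41399544 -0.19182728] 19.0833 67.1288633667127
scene 821 [  0.54022676   0.8415195  -21.067808    12.589692  ] lean from vertical 32.699078 z 206.52415034182474 264.9194357679947
side 641 [  0.5380475   0.8429145 -20.155163   11.808416 ] lean from vertical 32.55082 z 202.57172094076063 263.11295155171234
```

View pics/f_side.png

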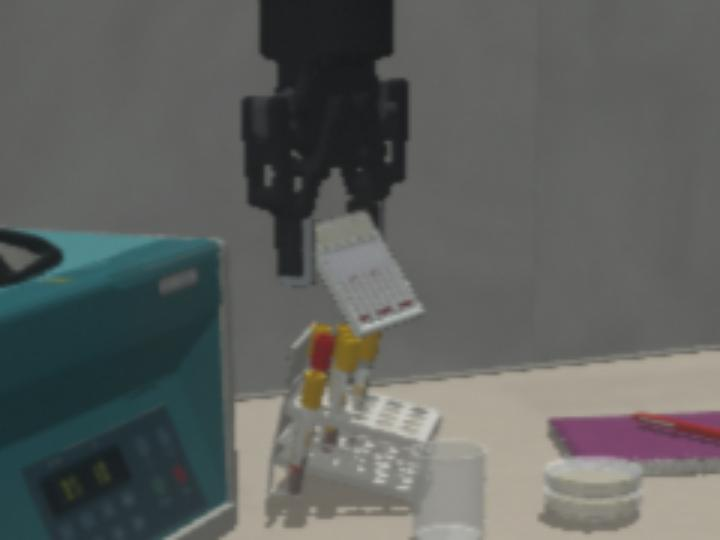

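View pics/f_scene.png

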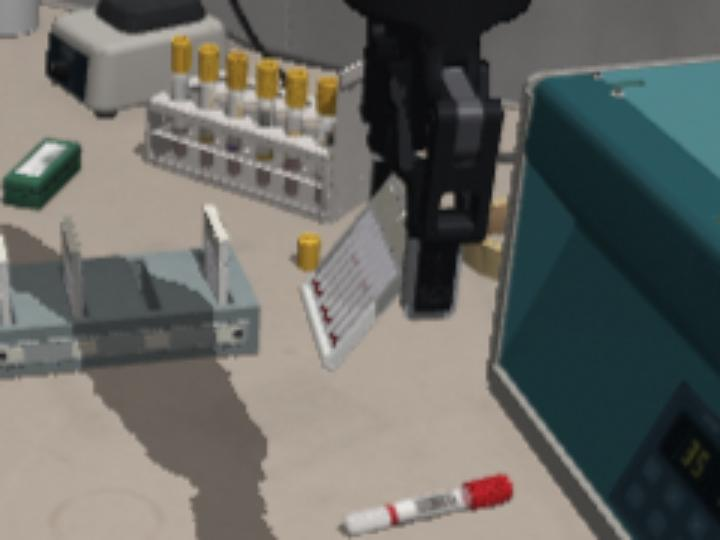

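drive_tool(plan=[[[1, -5, 2, 0, 0], [1, -4, 1.6, -10, 0], [1, 0, 0, -20, 0], [1, 0, 0, -30, 0], [1, 0, 0, -30, 0], [1, 0, 0, -30, 0], [1, 0, 0, -25, 0], [1, 0, 0, -18, 0], [1, 0, 0, -8, 0], [1, 0, 0, -4, 0], [1, 0, 0, 0, 0], [1, 0, 0, 0, 0], [1, 2.5, -1, 0, 0], [1, 2.5, -1, 0, 0], [1, 2.5, -1, 0, 0], [1, 2.5, -1, 0, 0], [1, 2.5, -1, 0, 0], [1, 2.5, -1, 0, 0], [1, 2.5, -1, 0, 0], [1, 0, 0, 0, 0]]])

```text
clock: 20.85
position: [514.8, -73.3, 47.5]
ee_rot: [0.981, -0.194, -0.006, 0.001]
contact_force: [-7.2, 5.6, 2.3]
gripper_width: 66.5
grasp_force: 65.9
```

```bash
python3 fin.py
```

```text
[514.77095558 -73.28037874  47.46672993] [-7.22002342  5.60317873  2.2965752 ] 20.85 66.52188492912785
scene 873 [  0.6376853   0.770297  -24.428064   13.2234335] lean from vertical 39.61943 z 20.60723502775812 88.21992240169492
side 804 [  0.60229474   0.7982738  -21.712893    14.108004  ] lean from vertical 37.034424 z 17.854085844114095 87.598568058337
```

drive_tool(plan=[[[1, 2.5, -1, -1, 0], [1, 2.5, -1, -1, 0], [1, 2.5, -1, -1, 0], [1, 0, 0, -1, 0], [1, 0, 0, 0, 0], [1, 0, 0, 0, 0], [1, 0, 0, 5, 0], [1, 0, 0, 10, 0], [1, 0, 0, 20, 0], [1, 0, 0, 30, 0], [1, 0, 0, 30, 0], [1, 0, 0, 30, 0], [1, 0, 0, 25, 0], [1, 0, 0, 20, 0], [1, 0, 0, 10, 0], [1, 0, 0, 5, 0], [1, 0, 0, 0, 0], [1, 0, 0, 0, 0], [1, 0, 0, 0, 0], [1, 0, 0, 0, 0]]])

```text
clock: 22.62
position: [526.6, -76.5, 228.3]
ee_rot: [0.981, -0.193, -0.001, 0.0]
contact_force: [0.6, -0.2, -0.1]
gripper_width: 66.4
grasp_force: 69.1
```

```bash
python3 fin.py
```

```text
[526.6062293  -76.52830775 228.33645961] [ 0.63974662 -0.22332744 -0.1349731 ] 22.6167 66.39255198686992
scene 946 [  0.67020714   0.7421741  -24.987478    16.168375  ] lean from vertical 42.08305 z 218.7604846953815 270.5645707840815
side 629 [  0.6727503   0.7398696 -24.530136   14.891997 ] lean from vertical 42.27969 z 215.08582435283228 268.89513295824696
```

drive_tool(plan=[[[1, 0, 0, 0, 0], [1, 0, 0, 0, 0], [1, 0, 0, 0, 0], [1, 0, 0, 0, 0], [1, 0, 0, 0, 0], [1, 0, 0, 0, 0], [1, 0, 0, 0, 0], [1, 0, 0, 0, 0]]])

```text
clock: 23.38
position: [527.2, -76.5, 229.9]
ee_rot: [0.981, -0.193, 0.0, -0.0]
contact_force: [0.4, -0.1, -1.0]
gripper_width: 66.5
grasp_force: 69.1
```

```bash
sed -i 's/&(z>-30)&(z<45)/\&(z>-8)\&(z<24)/; s/abs(y)<25/abs(y)<22/' fin.py; python3 fin.py; python3 - <<'E'
from h import *
im,w=cloud("side")
for n,p in dict(last=(515.3,304.8),a=(469,314.8),b=(607.3,275.3)).items():
    m=(np.hypot(w[...,0]-p[0],w[...,1]-p[1])<35)&(w[...,2]>60); m&=abs((w[...,0]-p[0])*.958-(w[...,1]-p[1])*.2865)<10
    print(n,m.sum(),np.nanpercentile(w[...,2][m],98))
E
```

```text
[527.20190242 -76.48719086 229.85516783] [ 0.43851462 -0.05053923 -0.98019486] 23.3833 66.52048880965575
scene 586 [  0.68397856   0.72950214 -32.366547     7.6599517 ] lean from vertical 43.155327 z 222.04420483254955 253.82685250504508
side 335 [  0.689006    0.7247557 -30.5333      7.8208137] lean from vertical 43.55147 z 221.95397818540562 253.83159061269492
last 459 80.87992924682038
a 455 80.94666456126119
b 456 80.63773076453924
```

The card leans about 43.4°, is held still with its lower edge near 205 mm, and the other three cards are standing in the rack. I'm handing it in.

```bash
python3 -c "
from bench import *
print(job_done())"
```

```text
the job is handed in; nothing more can be done
None
```

The last card is seated in the free slot and released. The wide control card is held still at about 43° lean (measured from two cameras), its lower edge about 20 cm above the bench. The other two cards still stand in the rack, and the job was handed in at about 23.5 s.

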